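# Open the lye-water jug's push-and-turn safety cap and hold it over the mouth

### The job

Open the jug of lye water standing in the round platter: press its red safety cap down against its spring, keep it pressed while you twist it anticlockwise (seen from above) until it comes free, then lift it straight up. Finish still holding the cap, level and still, about 6 cm above the open mouth and centred over it so that drips fall back in: do not put it down or let go. Keep the jug standing where it is, neither tipped, lifted nor dragged, and leave the glass bowl, the mortar and the canister alone.

Things in the scene. Friction and masses are not known exactly. Their poses are not given: they have to be found in the camera images.
- cap_center (a point): Centre, half-way up, of the jug's red ribbed round push-and-turn cap: loose, 56 mm across, 32 mm high, 30 g; z up. Grip it at any yaw. Closed, this point lies 4 mm below the jug's rim. Held down 4 to 6 mm the cap turns anticlockwise (positive about z): its lugs are clear of the neck's ledges from 40 degrees, stop at about 85; at 60 it lifts straight off. Unpressed it neither turns nor lifts.
- seal (a joint): Sprung sealing disc inside the cap, pressing up the closed cap from the rim: travel in m, 0 with the cap closed, growing as the cap is pressed down. Pressing takes about 7 N to begin and 12 N at 0.004, where the cap's lugs clear the locking teeth; it bottoms at 0.006 (14 N). It is -0.003 (fully out) when the cap is off.
- jug_mouth (a point): Centre of the jug's mouth at the height of its rim (37 mm across outside, 30 mm opening), 180 mm above the jug's underside; axes those of the jug: z up, x towards its side handle. Inside the cap until that is lifted.
- jug: White 1.5 litre plastic jug with yellow and orange label band, full, about 1.8 kg, loose. Round, 116 mm across; its shoulder falls from 30 mm below the rim at the neck to full width 120 mm above the underside. A loop handle at its +x side reaches 94 mm from the axis and 142 mm up, 18 mm lower than the closed cap's skirt. Origin: centre of the underside, z up.
- platter: Large round green plastic platter, 340 mm across, floor 4 mm thick, rim 21 mm high, 0.5 kg, loose on the tiles. Origin at the centre of its underside. The jug and the glass bowl stand in it.
- bowl: Round glass bowl, 124 mm across, 55 mm high, standing in the platter beside the jug; origin at the centre of its underside. Leave alone.
- mortar: White ceramic mortar, 126 mm across and 95 mm high, with its pestle leaning in it to about 165 mm high; origin at the centre of its underside. Leave alone.
- canister: Stainless canister, 117 mm across, 142 mm high, black press-button latch at its -x side; origin at the centre of its underside. Leave alone.
There are look-alikes about, which are no part of the job. Of the things that look like the part that bears cap_center, the middle-sized one is meant.

How it is judged:
By the outcome, as a careful person would: the job done as asked, in the order asked, and still so for the second after the job is handed in, while the arm keeps its last pose, push and grip.
It also fails if it takes over 35 s, if anything falls off the work surface, if the arm or the gripper's body presses on something with over 40 N, if the wrist force passes 120 N, or if a joint passes its speed limit or range.

### The arm

A 7-joint arm with a two-finger parallel gripper is mounted at the origin on the work surface. World frame = base frame: x ahead of the robot, y to its left, z up, the work surface at z = 0. Lengths are in mm, angles in rad, forces in N, time in s.
With the tool pointing down it reaches from about 425 to 875 mm from the base axis. Payload 9.9 kg.
Tool frame: the origin (TCP) lies at the very end of the fingers, on their centre line; the grasp point (between the pads) lies 19 mm behind it; z points along the fingers, x is the direction in which the jaws open and shut, and the axes are right-handed (so a half turn about z gives the same grasp; the last joint's range is limited). The gripper opens to 85 mm and grips with 20 to 120 N. Pads are 22 mm wide; open, the fingers measure 114 mm over their backs; the gripper's body (76 mm by 85 mm) begins 54 mm behind the grasp point. The pads swing forward as they close: fully open they stand 13 mm farther back than shut.
Start: joints at [-1.434, 0.576, 0.025, 1.437, -0.015, 1.129, -0.057], TCP at [147.824, 658.618, 231.289] pointing down, gripper open.
Joint ranges: [-2.76, 2.76], [-0.34, 2.15], [-1.52, 1.57], [0.19, 2.46], [-1.09, 4.23], [0.17, 1.99], [-2.82, 2.82]. Speed limits (rad/s): [2.22, 2.22, 3.01, 3.01, 3.14, 3.14, 3.14].

### API

Orientations are given as a 3x3 rotation matrix whose columns are the frame's x, y, z axes.
In Python, from plant import robot gives the robot as it stands.
- The arm moves only by the shell command python3 -m inch 'ROWS' [OPENING] [FORCE]. ROWS is JSON, a list of rows, each an object with "linear": the shift along the world's x, y, z in cm, a list of three; "twist": the turn, a rotation vector about the world's x, y, z in degrees, a list of three. A call has 1 to 10 rows; each row is the pose to reach, as a shift and turn from the pose measured when the call began; what a row does not reach only later rows make up. A row lasts 1/12 s, in which the tool goes at most 41.7 mm and 7.16 degrees, less where a joint would pass 70% of its speed; a pose out of reach is approached as far as the arm can. A call with a gripper value outside its range is refused whole. OPENING is the finger opening in cm, from 0 to 8.54, set as the call begins (- or left out, the last holds). The fingers move at their own pace and stop on an object; FORCE is the grip in N (left out, the last holds). Time passes only in rows, so rows that repeat a pose let the fingers close. It gives the time, the measured TCP pose, the force and the opening at its end, in the units of the state.
- robot.sense(): the state, without advancing time (a new reading comes with each control period).
- robot.snapshot(name): name is "scene" or "top" or "wrist"; returns a dict with "color" (480x640x3 uint8, red, green, blue), "fx", "fy", "cx", "cy" (pixels), "k1" (the pictures are not rectified: a ray, as slopes to the right and down, at radius r is drawn at 1 + k1 r^2 times it, then the intrinsics apply), "pose" (4x4, takes a point from camera to world coordinates); the wrist camera has in their place "hand_eye" (4x4, takes a point from camera to tool coordinates, whose origin is the TCP and whose axes are the tool frame's). Camera axes: x right, y down, z forward; pixel columns grow to the right and rows downward; lengths in mm; the calibration is good to about 2 mm. A picture is of the moment at which its call begins: read the wrist's pose just before it. There is no depth.
- robot.hand_in(): hands the job in, once; it reports no verdict.
The state is a dict: "time_s": time; "joint_pos": joint angles; "joint_velocities": joint speeds; "joint_torque": joint torques, N m; "tool_pos": TCP position; "ee_rot": TCP orientation; "wrist_force": force on the tool from outside, world axes, zero at the start; "ft_torque": the same for the moment, N m; "opening": finger opening in mm.
Only numpy, scipy, OpenCV 4.12 (cv2) and the standard library are available. Lean on these libraries where they do the work, as an engineer would, in place of code of your own. Each camera call takes 0.05 s, during which the arm holds its last target.

## Working session

There is one attempt and no reset: what is moved stays moved. The work goes in short steps, Python scripts to look and compute and a shell command to move; the robot and the scene stay as the last step left them, time stands still between calls to the robot, and variables do not carry over. Pictures are saved under pics/ and viewed, and the job is handed in when it is done.

```bash
ls; mkdir -p pics
python3 - <<'E'
from plant import robot
import cv2,json
import numpy as np
s=robot.sense();print({k:np.round(v,3).tolist() for k,v in s.items()})
for n in("scene","top"):
    d=robot.snapshot(n);cv2.imwrite(f"pics/{n}0.png",d["color"][:,:,::-1])
    print(n,d["fx"],d["fy"],d["cx"],d["cy"],d["k1"],np.round(d["pose"],4).tolist())
    np.savez(f"{n}0.npz",**d)
E
```

```text
pics
{'time_s': 0.0, 'joint_pos': [-1.434, 0.577, 0.025, 1.438, -0.015, 1.129, -0.056], 'joint_velocities': [-0.001, 0.001, -0.001, 0.001, -0.001, 0.0, -0.002], 'joint_torque': [-0.0, -76.574, 2.251, -28.597, 0.015, 0.013, 0.0], 'tool_pos': [147.755, 658.164, 230.441], 'ee_rot': [[0.219, 0.976, -0.0], [0.976, -0.219, -0.002], [-0.002, 0.0, -1.0]], 'wrist_force': [-0.231, 0.115, 0.278], 'ft_torque': [0.066, -0.002, -0.019], 'opening': 85.149}
scene 599.8840946298187 599.8840946298187 316.4596838210391 240.46904993343463 0.03405087799325478 [[-0.2329, 0.7625, -0.6036, 1553.0078], [0.9724, 0.1718, -0.1581, 263.7943], [-0.0169, -0.6237, -0.7815, 1379.1418], [0.0, 0.0, 0.0, 1.0]]
top 577.2843670737556 577.2843670737556 318.02079009617944 232.0984504366779 -0.07122194778282939 [[-0.0135, -0.9953, 0.0955, 494.1254], [-0.9998, 0.0124, -0.0122, 1.4549], [0.0109, -0.0956, -0.9954, 1490.7047], [0.0, 0.0, 0.0, 1.0]]
```

View pics/scene0.png

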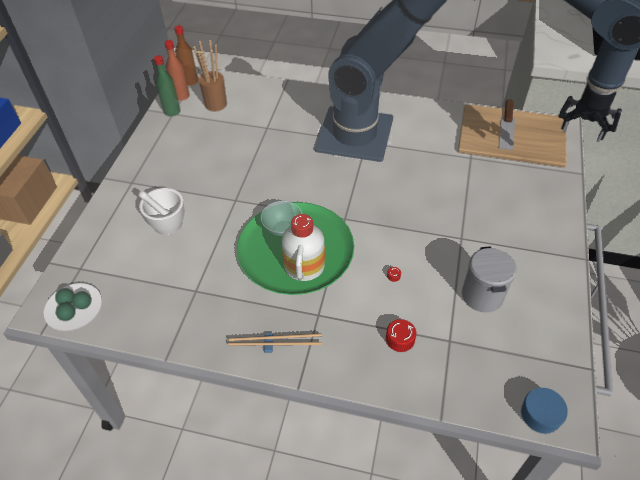

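View pics/top0.png

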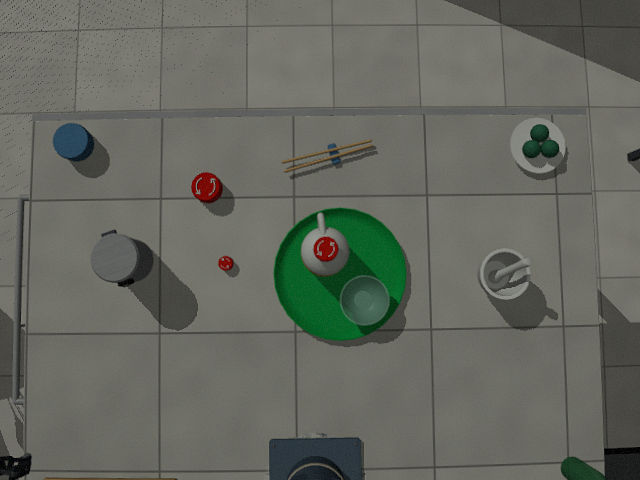

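The red things that could be mistaken for the cap:
- **Jug cap:** scene (302,225), top (326,249).
- **Small red cap on the table:** scene (394,274), top (226,263).
- **Large red cap on the table:** scene (401,335), top (207,187).
- **Red bottle tops:** scene (158,60), (170,44) and (180,30).

By the description I want the middle-sized one, on the jug in the green platter. I'll measure it and check it in a close crop.

```bash
cat > h.py <<'E'
import numpy as np,cv2
def ray(d,uv,pose=None):
    K=np.array([[d["fx"],0,d["cx"]],[0,d["fy"],d["cy"]],[0,0,1.]],float)
    p=cv2.undistortPoints(np.array(uv,float).reshape(-1,1,2),K,np.array([float(d["k1"]),0,0,0])).reshape(-1,2)
    P=np.array(d["pose"] if pose is None else pose)
    r=np.c_[p,np.ones(len(p))]@P[:3,:3].T
    return P[:3,3],r/np.linalg.norm(r,axis=1,keepdims=True)
def plane(d,uv,z,pose=None):
    o,r=ray(d,uv,pose); return o+r*((z-o[2])/r[:,2])[:,None]
def red(img):
    h=cv2.cvtColor(img,cv2.COLOR_RGB2HSV)
    return (((h[...,0]<8)|(h[...,0]>172))&(h[...,1]>150)&(h[...,2]>70)).astype(np.uint8)*255
def blobs(m,a=30):
    m=cv2.morphologyEx(m,cv2.MORPH_CLOSE,np.ones((5,5)))
    c,_=cv2.findContours(m,cv2.RETR_EXTERNAL,cv2.CHAIN_APPROX_NONE)
    return [x for x in c if cv2.contourArea(x)>a]
E
python3 - <<'E'
from h import *
t=np.load("top0.npz");s=np.load("scene0.npz")
for n,d in(("top",t),("scene",s)):
    for c in blobs(red(d["color"])):
        (u,v),r=cv2.minEnclosingCircle(c)
        for z in (10,196): 
            P=plane(d,c.reshape(-1,2),z)[:,:2]; (x,y),R=cv2.minEnclosingCircle(P.astype(np.float32)); print(n,round(u),round(v),round(r,1),'z',z,np.round([x,y,2*R]))
# triangulate cap middle (bbox centers roughly)
g=t["color"]; hs=cv2.cvtColor(g,cv2.COLOR_RGB2HSV)
green=((hs[...,0]>50)&(hs[...,0]<75)&(hs[...,1]>150)).astype(np.uint8)*255
c=max(blobs(green),key=cv2.contourArea);P=plane(t,cv2.convexHull(c).reshape(-1,2),21)[:,:2];print('platter',cv2.fitEllipse(P.astype(np.float32)))
a=cv2.resize(t["color"][200:300,270:410],None,fx=5,fy=5)[:,:,::-1];cv2.imwrite("pics/crop_t.png",a)
a=cv2.resize(s["color"][190:300,240:360],None,fx=5,fy=5)[:,:,::-1];cv2.imwrite("pics/crop_s.png",a)
E
```

```text
top 225 263 7.2 z 10 [560. 223.  37.]
top 225 263 7.2 z 196 [551. 195.  33.]
top 326 248 12.1 z 10 [594. -35.  62.]
top 326 248 12.1 z 196 [581. -31.  55.]
top 206 186 14.6 z 10 [760. 274.  76.]
top 206 186 14.6 z 196 [727. 240.  66.]
scene 400 335 16.2 z 10 [751. 270.  95.]
scene 400 335 16.2 z 196 [860. 269.  82.]
scene 394 274 7.2 z 10 [564. 227.  49.]
scene 394 274 7.2 z 196 [698. 232.  42.]
scene 302 225 11.4 z 10 [447. -68.  87.]
scene 302 225 11.4 z 196 [597. -23.  75.]
scene 158 60 5.0 z 10 [-234. -815.   57.]
scene 158 60 5.0 z 196 [   9. -668.   49.]
scene 169 45 4.7 z 10 [-340. -812.   64.]
scene 169 45 4.7 z 196 [ -83. -666.   55.]
scene 179 30 4.7 z 10 [-443. -811.   62.]
scene 179 30 4.7 z 196 [-172. -665.   54.]
platter ((529.4978637695312, -70.16554260253906), (336.0887145996094, 336.1497497558594), 24.19161605834961)
```

View pics/crop_t.png

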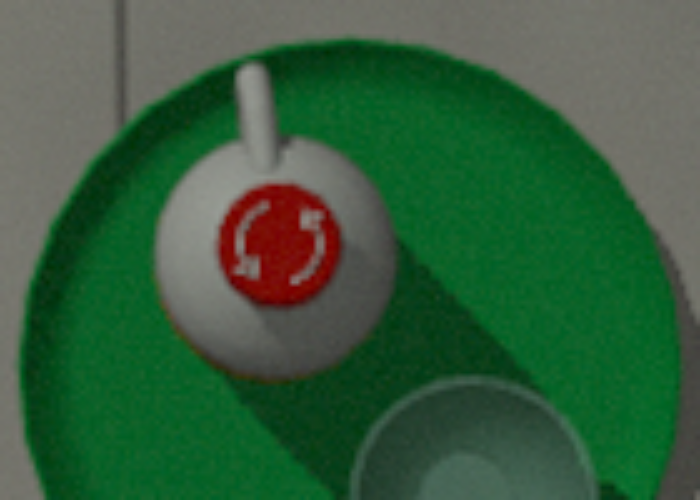

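View pics/crop_s.png

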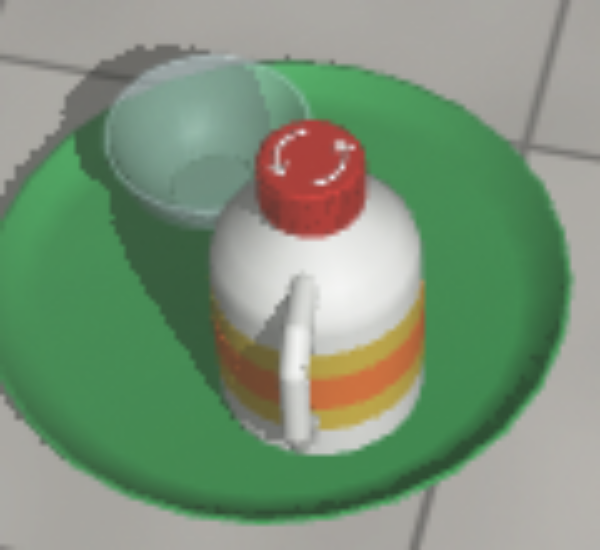

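Both crops show the red arrowed cap on the white jug's neck. The arrows mark anticlockwise. The top face measures 55 mm across at z=196, against 56 given, and is centred at about (581,-31). The table look-alikes are smaller and larger, so this is the middle one. Next I'll move over it.

```bash
python3 -m inch '[{"linear":[1,-1.5,0.7],"twist":[0,0,-4]},{"linear":[3,-4.8,1.4],"twist":[0,0,-11]},{"linear":[5,-8.1,2.1],"twist":[0,0,-18]},{"linear":[7,-11.4,2.8],"twist":[0,0,-25]},{"linear":[9,-14.7,3.5],"twist":[0,0,-32]},{"linear":[11,-18,4.2],"twist":[0,0,-39]},{"linear":[13,-21.3,5],"twist":[0,0,-46]},{"linear":[15,-24.6,6],"twist":[0,0,-53]},{"linear":[17,-28,7],"twist":[0,0,-60]},{"linear":[19,-31,7],"twist":[0,0,-67]}]'
```

```text
time_s: 0.93
tool_pos: [338.9, 346.3, 302.1]
ee_rot: [[0.985, 0.173, -0.0], [0.173, -0.985, 0.002], [-0.0, -0.002, -1.0]]
wrist_force: [0.7, -0.3, -0.2]
opening: 85.2
```

```bash
python3 -m inch '[{"linear":[2,-3.2,0],"twist":[0,0,-4]},{"linear":[4.2,-6.5,0],"twist":[0,0,-8]},{"linear":[6.4,-9.9,0],"twist":[0,0,-12]},{"linear":[8.6,-13.3,0],"twist":[0,0,-16]},{"linear":[10.8,-16.7,0],"twist":[0,0,-20]},{"linear":[13,-20.1,0],"twist":[0,0,-24]},{"linear":[15.2,-23.5,0],"twist":[0,0,-28]},{"linear":[17.4,-27,0],"twist":[0,0,-30]},{"linear":[19.6,-30.4,0],"twist":[0,0,-30]},{"linear":[21.8,-33.8,0],"twist":[0,0,-30]}]'
python3 -m inch '[{"linear":[2,-3,0],"twist":[0,0,0]},{"linear":[2.4,-3.9,0],"twist":[0,0,0]},{"linear":[2.4,-3.9,0],"twist":[0,0,0]},{"linear":[2.4,-3.9,0],"twist":[0,0,0]}]'
python3 - <<'E'
from plant import robot
from h import *
s=robot.sense();print(np.round(s["tool_pos"],1),np.round(s["joint_pos"],3),np.round(s["joint_velocities"],3),np.round(s["wrist_force"],2))
d=robot.snapshot("wrist");cv2.imwrite("pics/w1.png",d["color"][:,:,::-1]);np.savez("w1.npz",tp=s["tool_pos"],er=s["ee_rot"],**d)
print(np.round(d["hand_eye"],3).tolist(),d["fx"],d["k1"])
T=np.eye(4);T[:3,:3]=s["ee_rot"];T[:3,3]=s["tool_pos"];P=T@np.array(d["hand_eye"])
for c in blobs(red(d["color"]),300):
    (u,v),r=cv2.minEnclosingCircle(c)
    for z in(164,196):
      q=plane(d,c.reshape(-1,2),z,P)[:,:2];(x,y),R=cv2.minEnclosingCircle(q.astype(np.float32));print(u,v,r,z,x,y,2*R)
E
```

```text
time_s: 1.77
tool_pos: [557.5, 6.6, 301.9]
ee_rot: [[0.94, -0.342, -0.0], [-0.342, -0.94, 0.002], [-0.001, -0.002, -1.0]]
wrist_force: [0.6, 0.7, -0.6]
opening: 85.4
time_s: 2.1
tool_pos: [581.1, -32.6, 301.3]
ee_rot: [[0.939, -0.344, -0.001], [-0.344, -0.939, 0.002], [-0.002, -0.001, -1.0]]
wrist_force: [0.1, 0.7, 0.2]
opening: 85.7
[581.1 -32.6 301.3] [-0.424  0.44   0.625  1.594 -0.272  1.197 -0.095] [-0.038 -0.015 -0.016  0.011 -0.003 -0.    -0.005] [0.05 0.67 0.21]
[[1.0, 0.001, 0.0, 0.596], [-0.001, 0.96, 0.28, -71.073], [0.0, -0.28, 0.96, -143.034], [0.0, 0.0, 0.0, 1.0]] 356.54659556827363 -0.012607313239641529
323.7023010253906 230.86488342285156 40.14134979248047 164 579.7557373046875 -36.34543991088867 67.47511291503906
323.7023010253906 230.86488342285156 40.14134979248047 196 582.7842407226562 -28.353769302368164 59.77516174316406
```

View pics/w1.png

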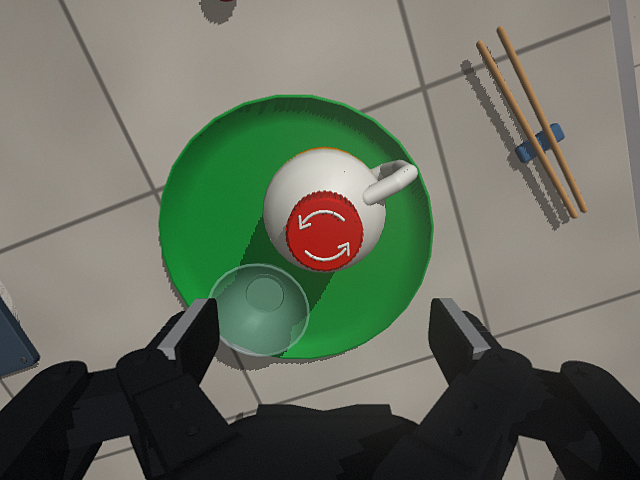

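The wrist view shows the cap at (324,231), with a strip of its near side along the upper edge, and the bowl at (262,310). I'll fit the top face from the lower arc only.

Run:
```python
from h import *
from scipy.optimize import least_squares
def fit(q):
    f=lambda p:np.hypot(q[:,0]-p[0],q[:,1]-p[1])-p[2]
    r=least_squares(f,[*q.mean(0),28],loss="soft_l1");return r.x,np.abs(r.fun).mean()
w=np.load("w1.npz");T=np.eye(4);T[:3,:3]=w["er"];T[:3,3]=w["tp"];P=T@w["hand_eye"]
c=max(blobs(red(w["color"]),300),key=cv2.contourArea).reshape(-1,2)
print('wrist',*[fit(plane(w,c[c[:,1]>v],196,P)[:,:2]) for v in(225,235)])
t=np.load("top0.npz")
c=[x for x in blobs(red(t["color"])) if abs(x[:,0,0].mean()-326)<15][0].reshape(-1,2)
print('top',fit(plane(t,c,196)[:,:2]))
s=np.load("scene0.npz")
c=[x for x in blobs(red(s["color"])) if abs(x[:,0,0].mean()-302)<10][0].reshape(-1,2)
print('scene upper arc',fit(plane(s,c[c[:,1]<222],196)[:,:2]))
```

```text
wrist (array([582.83174582, -29.78213228,  27.8246046 ]), np.float64(0.28013192438238127)) (array([582.89407825, -29.79784532,  27.82936148]), np.float64(0.293820660674933))
top (array([581.00043746, -30.60722882,  26.30333314]), np.float64(0.49410173535963803))
scene upper arc (array([588.50763407, -26.89379982,  26.58521076]), np.float64(0.8776598321393264))
```

```bash
python3 -m inch '[{"linear":[0.15,0.26,-2.5],"twist":[0,0,0]},{"linear":[0.15,0.26,-5.5],"twist":[0,0,0]},{"linear":[0.15,0.26,-8],"twist":[0,0,0]},{"linear":[0.15,0.26,-8],"twist":[0,0,0]},{"linear":[0.15,0.26,-8],"twist":[0,0,0]}]'
python3 - <<'E'
from plant import robot
from h import *
from scipy.optimize import least_squares
s=robot.sense();print(np.round(s["tool_pos"],1))
d=robot.snapshot("wrist");cv2.imwrite("pics/w2.png",d["color"][:,:,::-1])
T=np.eye(4);T[:3,:3]=s["ee_rot"];T[:3,3]=s["tool_pos"];P=T@np.array(d["hand_eye"])
c=max(blobs(red(d["color"]),300),key=cv2.contourArea).reshape(-1,2)
v0=c[:,1].mean()
q=plane(d,c[c[:,1]>v0+5],196,P)[:,:2]
r=least_squares(lambda p:np.hypot(q[:,0]-p[0],q[:,1]-p[1])-p[2],[*q.mean(0),28]);print(r.x,np.abs(r.fun).mean())
E
```

```text
time_s: 2.57
tool_pos: [581.6, -26.9, 221.2]
ee_rot: [[0.94, -0.34, -0.003], [-0.34, -0.941, 0.003], [-0.004, -0.002, -1.0]]
wrist_force: [-0.5, -0.3, 0.7]
opening: 85.6
[581.6 -26.9 221.2]
[583.06459703 -29.46945389  27.82136084] 0.24104447200921617
```

View pics/w2.png

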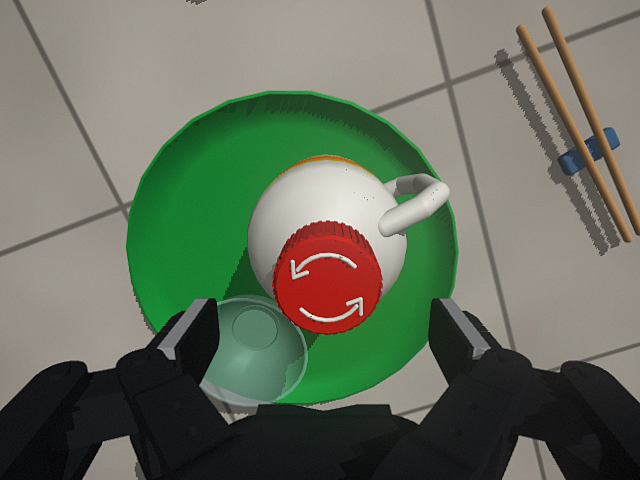

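The cap is at (327,277) between the open fingers, and the fit again gives (583,-29.5) with radius 27.8. I'll correct the offset and descend.

```bash
python3 -m inch '[{"linear":[0.14,-0.27,0],"twist":[0,0,0]},{"linear":[0.14,-0.27,-1],"twist":[0,0,0]},{"linear":[0.14,-0.27,-2.5],"twist":[0,0,0]},{"linear":[0.14,-0.27,-4],"twist":[0,0,0]},{"linear":[0.14,-0.27,-5],"twist":[0,0,0]},{"linear":[0.14,-0.27,-5.8],"twist":[0,0,0]},{"linear":[0.14,-0.27,-5.8],"twist":[0,0,0]},{"linear":[0.14,-0.27,-5.8],"twist":[0,0,0]}]'
python3 - <<'E'
from plant import robot
from h import *
d=robot.snapshot("wrist");cv2.imwrite("pics/w3.png",d["color"][:,:,::-1])
d=robot.snapshot("scene");cv2.imwrite("pics/s3.png",cv2.resize(d["color"][170:320,210:400],None,fx=4,fy=4)[:,:,::-1])
s=robot.sense();print(np.round(s["tool_pos"],1),np.round(s["wrist_force"],2))
E
```

```text
time_s: 3.28
tool_pos: [584.1, -30.4, 164.6]
ee_rot: [[0.94, -0.34, -0.001], [-0.34, -0.94, 0.003], [-0.002, -0.002, -1.0]]
wrist_force: [0.2, -0.2, -0.0]
opening: 85.7
[584.5 -30.5 165.2] [ 0.24  0.13 -0.06]
```

View pics/w3.png

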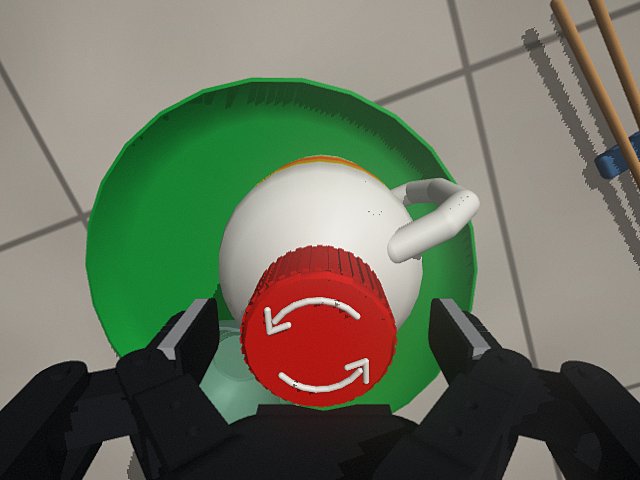

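View pics/s3.png

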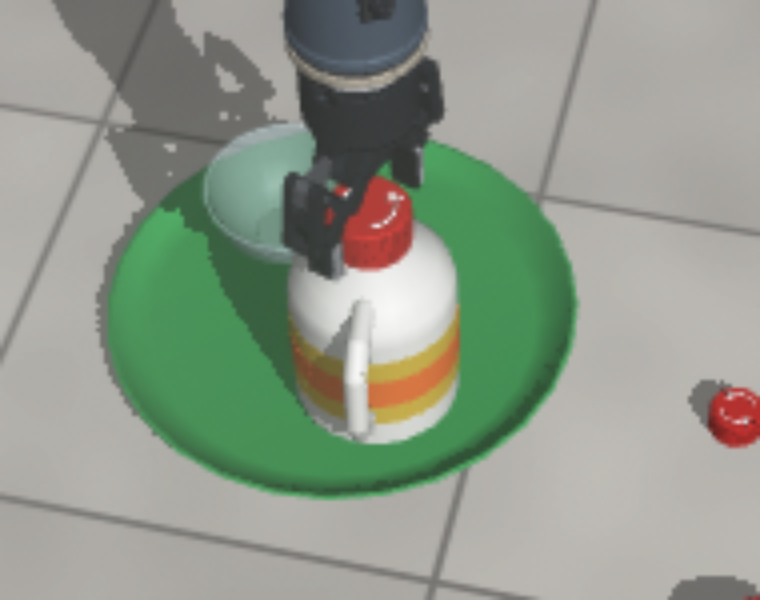

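The cap sits centred between the pads at (320,330), and the fingers are clear of the shoulder and handle. I'll close gently first, then firm the grip.

```bash
python3 -m inch '[{"linear":[-0.1,0.05,-0.2],"twist":[0,0,0]},{"linear":[-0.1,0.05,-0.2],"twist":[0,0,0]},{"linear":[-0.1,0.05,-0.2],"twist":[0,0,0]},{"linear":[-0.1,0.05,-0.2],"twist":[0,0,0]},{"linear":[-0.1,0.05,-0.2],"twist":[0,0,0]},{"linear":[-0.1,0.05,-0.2],"twist":[0,0,0]},{"linear":[-0.1,0.05,-0.2],"twist":[0,0,0]},{"linear":[-0.1,0.05,-0.2],"twist":[0,0,0]}]' 4.5 20
```

```text
time_s: 4.05
tool_pos: [583.4, -29.8, 163.5]
ee_rot: [[0.94, -0.34, 0.0], [-0.34, -0.94, 0.003], [-0.001, -0.003, -1.0]]
wrist_force: [-3.3, 1.5, 5.8]
opening: 56.0
```

```bash
python3 -m inch '[{"linear":[0,0,0],"twist":[0,0,0]},{"linear":[0,0,0],"twist":[0,0,0]},{"linear":[0,0,0],"twist":[0,0,0]}]' 4.5 90
python3 -m inch '[{"linear":[0,0,-0.1],"twist":[0,0,0]},{"linear":[0,0,-0.2],"twist":[0,0,0]},{"linear":[0,0,-0.3],"twist":[0,0,0]},{"linear":[0,0,-0.3],"twist":[0,0,0]}]'
python3 - <<'E'
from plant import robot
from h import *
d=robot.snapshot("wrist");cv2.imwrite("pics/w4.png",d["color"][:,:,::-1])
s=robot.sense();print(np.round(s["tool_pos"],1),np.round(s["wrist_force"],2),np.round(s["joint_pos"],3))
E
```

```text
time_s: 4.3
tool_pos: [583.4, -29.9, 163.9]
ee_rot: [[0.94, -0.34, 0.001], [-0.34, -0.94, 0.003], [-0.001, -0.003, -1.0]]
wrist_force: [-2.5, 0.5, 5.5]
opening: 54.5
time_s: 4.63
tool_pos: [583.4, -29.9, 161.5]
ee_rot: [[0.94, -0.34, 0.001], [-0.34, -0.94, 0.004], [-0.0, -0.004, -1.0]]
wrist_force: [-4.0, 1.3, 8.9]
opening: 54.3
[583.4 -29.9 161.5] [-3.79  1.64  7.76] [-3.720e-01  5.700e-01  5.470e-01  1.789e+00 -3.760e-01  8.870e-01
 -1.000e-03]
```

View pics/w4.png

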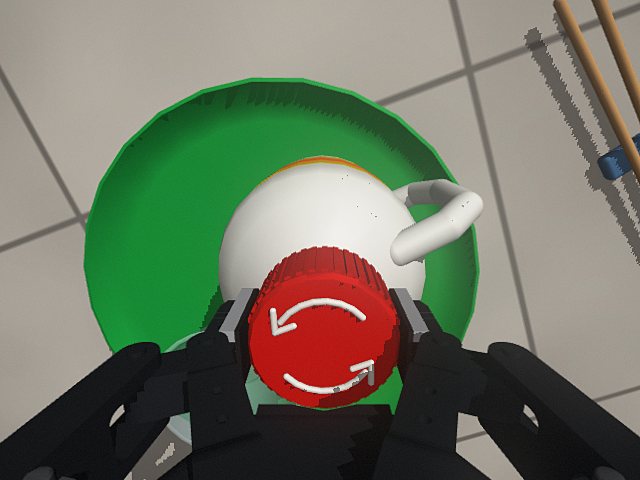

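The pads are flat on the cap at (324,335). The force is rising as the spring should, now about 9 N. I'll press further.

```bash
python3 -m inch '[{"linear":[0,0,-0.1],"twist":[0,0,0]},{"linear":[0,0,-0.2],"twist":[0,0,0]},{"linear":[0,0,-0.3],"twist":[0,0,0]},{"linear":[0,0,-0.3],"twist":[0,0,0]},{"linear":[0,0,-0.3],"twist":[0,0,0]}]'
```

```text
time_s: 5.1
tool_pos: [583.5, -29.9, 159.4]
ee_rot: [[0.94, -0.34, 0.002], [-0.34, -0.94, 0.004], [0.0, -0.004, -1.0]]
wrist_force: [-3.3, 0.6, 10.7]
opening: 54.4
```

```bash
python3 -m inch '[{"linear":[0,0,-0.15],"twist":[0,0,0]},{"linear":[0,0,-0.3],"twist":[0,0,0]},{"linear":[0,0,-0.4],"twist":[0,0,0]},{"linear":[0,0,-0.4],"twist":[0,0,0]},{"linear":[0,0,-0.4],"twist":[0,0,0]}]'
python3 - <<'E'
from plant import robot
from h import *
d=robot.snapshot("wrist");cv2.imwrite("pics/w5.png",d["color"][:,:,::-1])
s=robot.sense();print(np.round(s["tool_pos"],1),np.round(s["wrist_force"],2),np.round(s["ft_torque"],2))
E
```

```text
time_s: 5.52
tool_pos: [583.7, -29.9, 157.1]
ee_rot: [[0.94, -0.341, 0.003], [-0.341, -0.94, 0.005], [0.001, -0.006, -1.0]]
wrist_force: [-7.7, 2.2, 20.2]
opening: 54.6
[583.7 -29.9 157.2] [-7.05  1.91 20.73] [0.36 1.53 0.05]
```

View pics/w5.png

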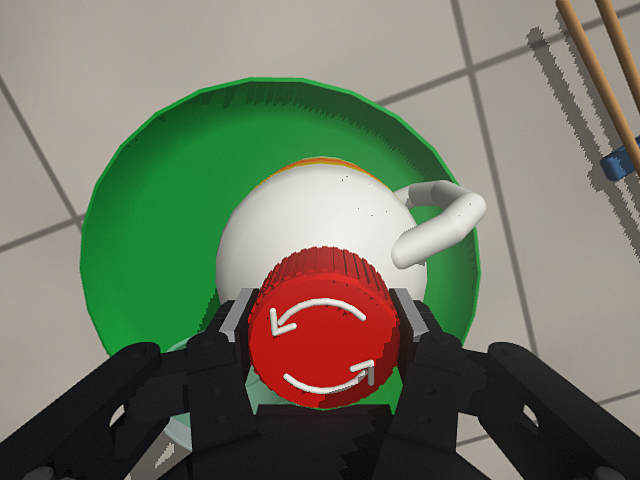

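At 20 N, above the 14 N bottoming force, the spring is fully pressed. The cap hasn't shifted between the pads, so it isn't slipping. Each call restarts from the measured pose, so every row needs a downward offset to keep the press while I turn.

```bash
python3 -m inch '[{"linear":[0,0,-0.15],"twist":[0,0,3]},{"linear":[0,0,-0.15],"twist":[0,0,8]},{"linear":[0,0,-0.15],"twist":[0,0,13]},{"linear":[0,0,-0.15],"twist":[0,0,18]},{"linear":[0,0,-0.15],"twist":[0,0,22]},{"linear":[0,0,-0.15],"twist":[0,0,22]}]'
python3 - <<'E'
from plant import robot
from h import *
d=robot.snapshot("wrist");cv2.imwrite("pics/w6.png",d["color"][:,:,::-1])
d=robot.snapshot("top");cv2.imwrite("pics/t6.png",cv2.resize(d["color"][190:350,250:420],None,fx=3.5,fy=3.5)[:,:,::-1])
s=robot.sense();print(np.round(s["tool_pos"],1),np.round(s["wrist_force"],2),np.round(s["ft_torque"],2))
E
```

```text
time_s: 6.07
tool_pos: [583.9, -28.8, 157.3]
ee_rot: [[0.999, 0.042, 0.002], [0.042, -0.999, 0.008], [0.003, -0.008, -1.0]]
wrist_force: [-6.8, 4.2, 19.4]
opening: 54.4
[583.9 -28.9 157.3] [-7.32  4.28 19.17] [0.91 1.41 0.09]
```

View pics/w6.png

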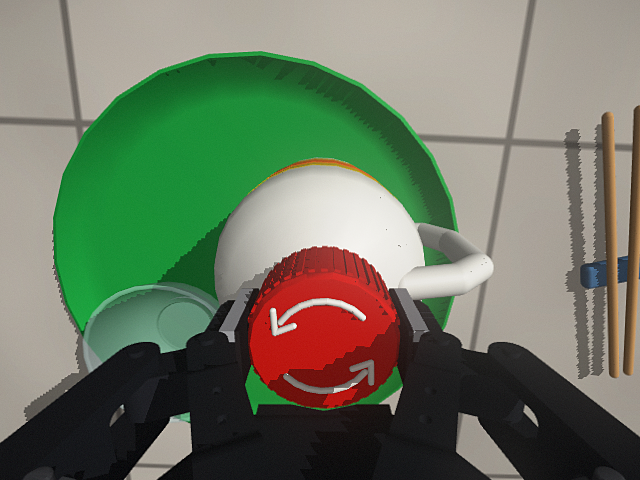

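The cap turned with the gripper by 22°: the arrows keep their place relative to the jaws. The handle turned in the image together with the chopsticks and bowl, so the jug stayed put. I'll continue.

```bash
python3 -m inch '[{"linear":[0,0,-0.15],"twist":[0,0,4]},{"linear":[0,0,-0.15],"twist":[0,0,9]},{"linear":[0,0,-0.15],"twist":[0,0,14]},{"linear":[0,0,-0.15],"twist":[0,0,19]},{"linear":[0,0,-0.15],"twist":[0,0,24]},{"linear":[0,0,-0.15],"twist":[0,0,29]},{"linear":[0,0,-0.15],"twist":[0,0,34]},{"linear":[0,0,-0.15],"twist":[0,0,39]},{"linear":[0,0,-0.15],"twist":[0,0,41]},{"linear":[0,0,-0.15],"twist":[0,0,41]}]'
python3 - <<'E'
from plant import robot
from h import *
d=robot.snapshot("wrist");cv2.imwrite("pics/w7.png",d["color"][:,:,::-1])
d=robot.snapshot("top");cv2.imwrite("pics/t7.png",cv2.resize(d["color"][190:350,250:420],None,fx=3.5,fy=3.5)[:,:,::-1])
s=robot.sense();print(np.round(s["tool_pos"],1),np.round(s["wrist_force"],2),np.round(s["ft_torque"],2),np.degrees(np.arctan2(s["ee_rot"][1][0],s["ee_rot"][0][0])),np.round(s["joint_pos"],2))
E
```

```text
time_s: 7.0
tool_pos: [583.4, -29.6, 157.3]
ee_rot: [[0.728, 0.685, -0.003], [0.685, -0.728, 0.008], [0.003, -0.008, -1.0]]
wrist_force: [-8.3, -0.6, 18.1]
opening: 54.2
[583.4 -29.7 157.3] [-7.74 -0.43 18.72] [-0.21  1.73  0.07] 43.10934308547397 [-0.17  0.53  0.22  1.78 -0.16  0.85  0.88]
```

View pics/w7.png

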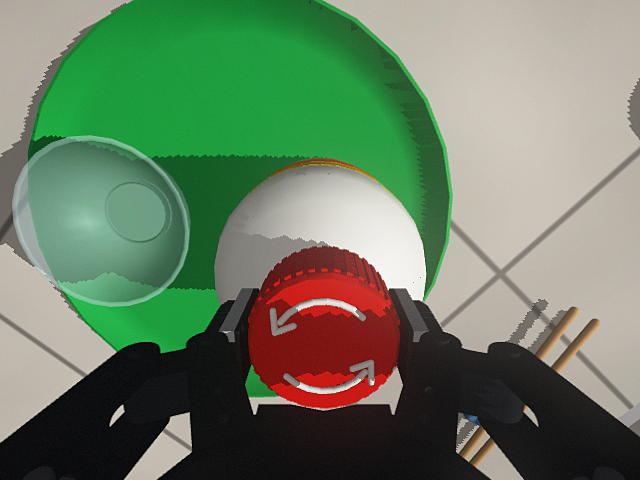

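View pics/t7.png

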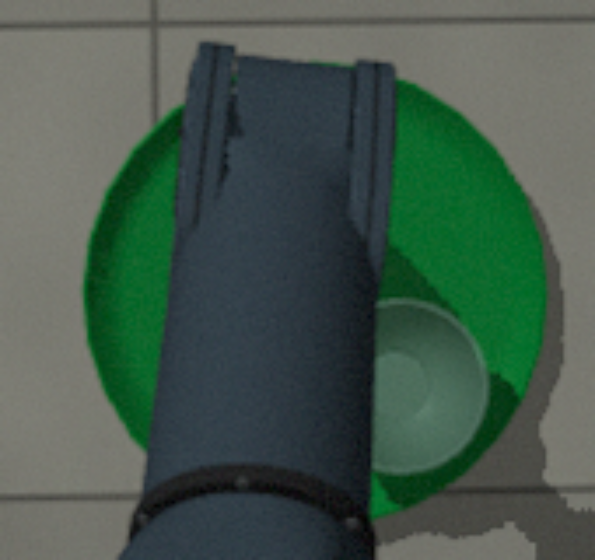

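The turn measures 63° (from -20° to +43°), with the press held at about 18 N. I'll ease off and lift a little first, watching for any downward pull that would mean the lugs have caught.

```bash
python3 -m inch '[{"linear":[0,0,0],"twist":[0,0,0]},{"linear":[0,0,0.3],"twist":[0,0,0]},{"linear":[0,0,0.6],"twist":[0,0,0]},{"linear":[0,0,0.9],"twist":[0,0,0]},{"linear":[0,0,1.2],"twist":[0,0,0]},{"linear":[0,0,1.2],"twist":[0,0,0]}]'
python3 - <<'E'
from plant import robot
from h import *
s=robot.sense();print(np.round(s["tool_pos"],1),np.round(s["wrist_force"],2),np.round(s["ft_torque"],2))
d=robot.snapshot("wrist");cv2.imwrite("pics/w8.png",d["color"][:,:,::-1])
E
```

```text
time_s: 7.6
tool_pos: [583.2, -29.9, 169.5]
ee_rot: [[0.73, 0.683, -0.003], [0.683, -0.73, 0.007], [0.002, -0.008, -1.0]]
wrist_force: [-1.6, -1.0, 0.6]
opening: 54.1
[583.2 -29.9 169.5] [-1.63 -0.98  0.6 ] [-0.16  0.52  0.05]
```

View pics/w8.png

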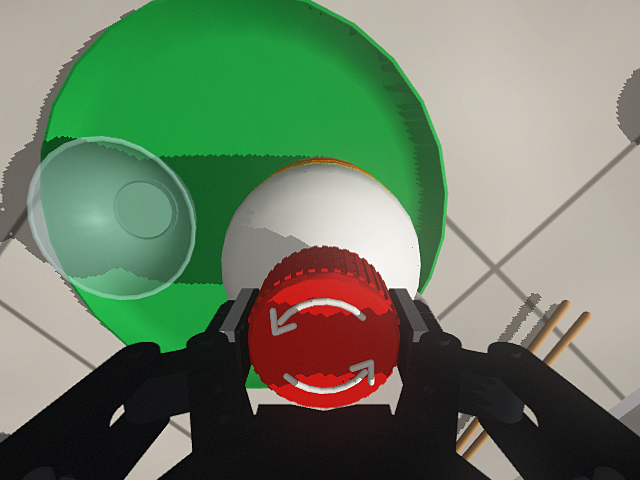

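There is no downward pull and the jug recedes below the cap, so the lugs are free. I'll lift straight up to the finishing height.

```bash
python3 -m inch '[{"linear":[0,0,0.5],"twist":[0,0,0]},{"linear":[0,0,1.2],"twist":[0,0,0]},{"linear":[0,0,2],"twist":[0,0,0]},{"linear":[0,0,3],"twist":[0,0,0]},{"linear":[0,0,4],"twist":[0,0,0]},{"linear":[0,0,5],"twist":[0,0,0]},{"linear":[0,0,5.6],"twist":[0,0,0]},{"linear":[0,0,5.95],"twist":[0,0,0]},{"linear":[0,0,5.95],"twist":[0,0,0]},{"linear":[0,0,5.95],"twist":[0,0,0]}]'
python3 - <<'E'
from plant import robot
from h import *
s=robot.sense();print(np.round(s["tool_pos"],1),np.round(s["wrist_force"],2),np.round(s["joint_velocities"],3))
for n in("wrist","scene","top"):
    d=robot.snapshot(n);c=d["color"];np.savez(n+"9.npz",**d)
    if n=="scene":c=cv2.resize(c[150:310,210:400],None,fx=4,fy=3.75)
    cv2.imwrite(f"pics/{n}9.png",c[:,:,::-1])
E
```

```text
time_s: 8.48
tool_pos: [583.2, -29.9, 228.7]
ee_rot: [[0.73, 0.683, -0.003], [0.683, -0.73, 0.007], [0.002, -0.008, -1.0]]
wrist_force: [0.8, 0.4, -0.7]
opening: 54.3
[583.2 -29.9 228.7] [ 0.77  0.39 -0.66] [-0.     0.01  -0.001  0.01   0.002 -0.003  0.001]
```

View pics/wrist9.png

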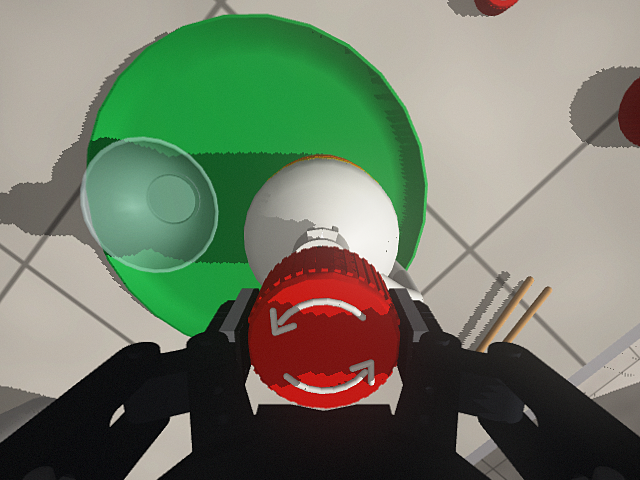

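View pics/scene9.png

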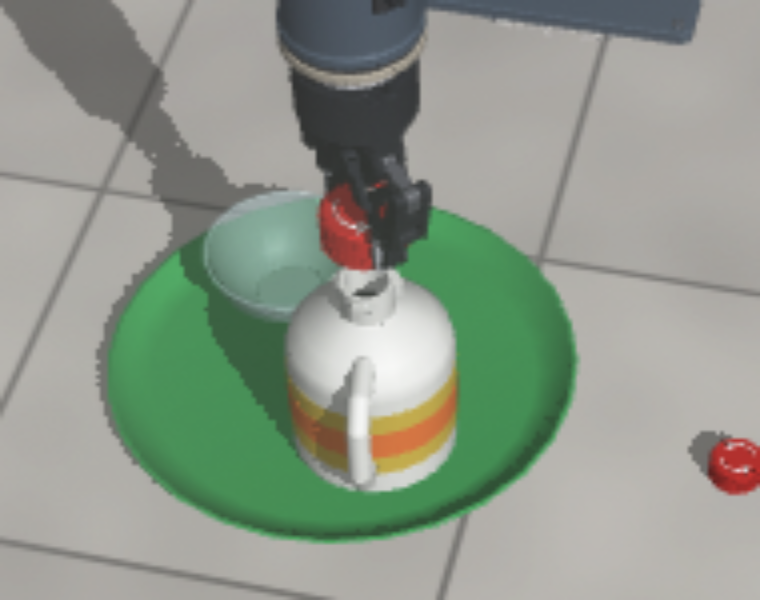

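The wrist view shows the cap held at (324,335) above the bare neck at (322,240). The scene view shows the open mouth and the jug upright. Next I'll compare the jug, platter and bowl before and after.

Run:
```python
from plant import robot
from h import *
a=np.load("scene0.npz")["color"];S=np.load("scene9.npz");b=S["color"]
lab=lambda i:cv2.inRange(cv2.cvtColor(i,cv2.COLOR_RGB2HSV),(10,130,80),(28,255,255))[215:295,270:340]
for i in(a,b):
    m=cv2.moments(lab(i),True);print('label',270+m['m10']/m['m00'],215+m['m01']/m['m00'],m['m00'])
# image registration on lower jug patch
f=lambda i,r:np.float32(cv2.cvtColor(i,cv2.COLOR_RGB2GRAY)[r[0]:r[1],r[2]:r[3]])
for n,r in dict(jug=(250,285,270,340),platter=(250,300,230,360),mortar=(180,240,130,190),canister=(240,320,460,525)).items(): print(n,np.round(cv2.phaseCorrelate(f(a,r),f(b,r)),2) if 0 else [np.round(x,3) for x in cv2.phaseCorrelate(f(a,r),f(b,r))])
# opening of mouth in scene at z=184
cv2.imwrite("pics/mouth.png",cv2.resize(b[205:250,280:335],None,fx=12,fy=12,interpolation=cv2.INTER_CUBIC)[:,:,::-1])
d=S;o=np.linalg.inv(d["pose"])
K=np.array([[d["fx"],0,d["cx"]],[0,d["fy"],d["cy"]],[0,0,1.]],float)
for p in ([583.2,-29.9,184],[583.2,-29.9,229.5],[564.7,-29.9,184],[601.7,-29.9,184],[583.2,-48.4,184],[583.2,-11.4,184]):
    q=o[:3,:3]@p+o[:3,3];print(p,np.round(cv2.projectPoints(q[None],np.zeros(3),np.zeros(3),K,np.array([float(d["k1"]),0,0,0]))[0].ravel(),1))
s=robot.sense();print(s["time_s"],np.round(s["tool_pos"],1),np.round(s["joint_velocities"],3))
```

```text
label 308.1965601965602 264.28746928746926 407.0
label 306.4707317073171 264.5365853658537 410.0
jug [array([0.24 , 0.036]), np.float64(0.941)]
platter [array([ 0.639, -0.074]), np.float64(0.988)]
mortar [array([-0.004, -0.017]), np.float64(0.988)]
canister [array([-0.011, -0.007]), np.float64(1.004)]
[583.2, -29.9, 184] [301.3 223.4]
[583.2, -29.9, 229.5] [300.7 211.9]
[564.7, -29.9, 184] [303.1 218.2]
[601.7, -29.9, 184] [299.5 228.7]
[583.2, -48.4, 184] [294.5 222.2]
[583.2, -11.4, 184] [308.2 224.6]
8.6333 [582.9 -29.9 228.2] [-0.001  0.002  0.004 -0.002 -0.     0.001 -0.001]
```

View pics/mouth.png

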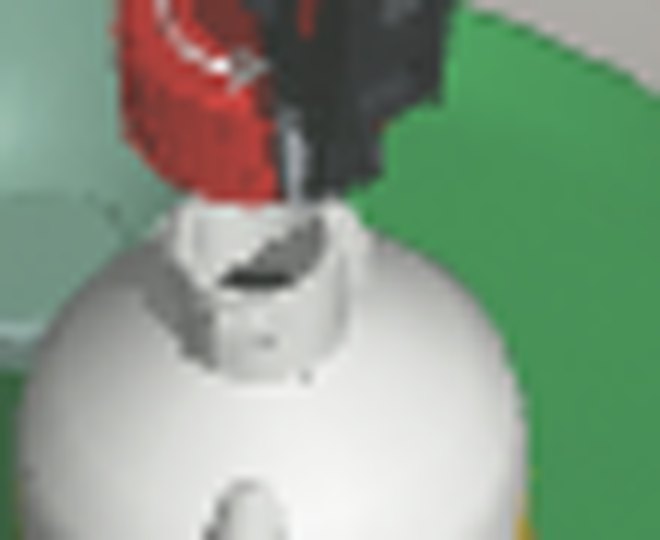

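The label centroid shifted 1.7 px, while the registration gives only 0.24 px. I'll check the jug's silhouette and handle edges directly.

Run:
```python
from h import *
a=np.load("scene0.npz")["color"];b=np.load("scene9.npz")["color"]
for i in(a,b):
    h=cv2.cvtColor(i,cv2.COLOR_RGB2HSV)
    g=cv2.inRange(h,(48,110,0),(85,255,255))
    for r in(248,256,264,270):
        row=g[r,270:340]==0; k=np.flatnonzero(row); print(r,270+k[0],270+k[-1],end=' | ')
    m=cv2.inRange(h,(48,150,0),(75,255,255));P=max(blobs(m),key=cv2.contourArea);print('platter bbox',cv2.boundingRect(P))
x=np.hstack([cv2.resize(i[205:285,265:345],None,fx=5,fy=5) for i in(a,b)]);cv2.imwrite("pics/cmp.png",x[:,:,::-1])
```

```text
248 270 324 | 256 275 324 | 264 280 324 | 270 284 323 | Traceback (most recent call last):
  File "<stdin>", line 8, in <module>
ValueError: max() iterable argument is empty
```

Run:
```python
from h import *
a=np.load("scene0.npz")["color"];b=np.load("scene9.npz")["color"]
for i in(a,b):
    h=cv2.cvtColor(i,cv2.COLOR_RGB2HSV)
    g=cv2.inRange(h,(48,100,0),(85,255,255))
    for r in(248,256,264,270):
        k=np.flatnonzero(g[r,295:345]>0); print(r,295+k[0],end=' | ')
    P=max(blobs(g),key=cv2.contourArea);print('platter bbox',cv2.boundingRect(P))
t0=np.load("top0.npz");t9=np.load("top9.npz")
for t in(t0,t9):
    h=cv2.cvtColor(t["color"],cv2.COLOR_RGB2HSV);g=cv2.inRange(h,(45,120,0),(80,255,255));P=max(blobs(g),key=cv2.contourArea);print('top platter bbox',cv2.boundingRect(P))
x=np.hstack([cv2.resize(i[205:285,265:345],None,fx=5,fy=5) for i in(a,b)]);cv2.imwrite("pics/cmp.png",x[:,:,::-1])
```

```text
248 325 | 256 325 | 264 325 | 270 323 | platter bbox (237, 202, 117, 93)
248 324 | 256 325 | 264 324 | 270 323 | platter bbox (237, 206, 117, 89)
top platter bbox (274, 208, 132, 133)
top platter bbox (360, 214, 46, 123)
```

View pics/cmp.png

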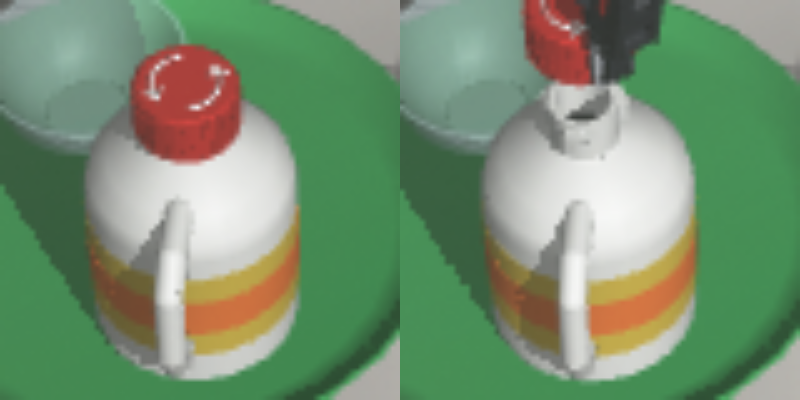

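Before and after, the jug stands upright and has moved by no more than about 0.5–1 px (roughly 1–2 mm). The platter edges are unchanged. The cap centre is at about z=245, 61 mm above the rim, and the arm is still.

Run:
```python
from plant import robot
import numpy as np
s=robot.sense();print(s["time_s"],np.round(s["tool_pos"],1),np.round(s["wrist_force"],1),s["opening"])
print(robot.hand_in())
```

```text
8.6333 [582.9 -29.9 228.2] [-0.3  0.6 -0.6] 54.035135236641146
the job is handed in; nothing more can be done
None
```

The cap is off the jug and held still over the open mouth, and the job was handed in at 8.6 s. I gripped it at about 90 N, pressed it to the bottom of its travel (about 20 N), and turned it 63° anticlockwise with the press held. I then lifted it straight up, with no catch on the lugs.

**Last checks:**
- **Cap:** its centre is about 61 mm above the rim, worked out from the tool height. The grip was firm at 54 mm opening, the tool was within 0.5° of level, and the arm was still. Centring over the mouth I estimate to be within 1–2 mm. It rests on a straight lift with almost no sideways force, as the gripper hid the mouth from directly above.
- **Jug:** it stands upright. Its silhouette moved by at most 1 px (about 1–2 mm), and the handle may have turned very slightly.
- **Other things:** the mortar and canister registered as unmoved, the platter's visible edges were unchanged, and the bowl looked untouched by eye.

**Disagreements:** the label colour centroid moved 1.7 px, more than the silhouette did. I put that down to shading and a slight turn of the jug. Image registration around the platter gave 0.6 px (under 2 mm), which I put down to the changed shadows.

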